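Rebuild the spindle stack of a laboratory stirrer drive

ROBOT

A 7-joint arm with a two-finger parallel gripper is mounted at the origin on the work surface. World frame = base frame: x ahead of the robot, y to its left, z up, the work surface at z = 0. Lengths are in mm, angles in rad, forces in N, time in s.
With the tool pointing down it reaches from about 425 to 875 mm from the base axis. Payload 8.4 kg.
Tool frame: the origin (TCP) lies at the very end of the fingers, on their centre line; the grasp point (between the pads) lies 19 mm behind it; z points along the fingers, y is the direction in which the jaws open and shut (so a half turn about z gives the same grasp; the last joint's range is limited). The gripper opens to 87 mm and grips with 3 to 60 N. Pads are 19 mm wide; open, the fingers measure 117 mm over their backs; the gripper's body (75 mm by 190 mm) begins 51 mm behind the grasp point.
Start: joints at [-1.21, 0.333, 0.04, 1.465, -0.013, 1.343, -0.059], TCP at [288.446, 582.462, 222.546] pointing down, gripper open.
Joint ranges: [-2.58, 2.58], [-0.38, 2.09], [-1.3, 1.39], [0.25, 2.4], [-1.5, 4.64], [0.08, 2.09], [-2.65, 2.65]. Speed limits (rad/s): [2.22, 2.22, 2.79, 2.79, 3.14, 3.14, 3.14].

INTERFACE

Orientations are given as a rotation vector (axis times angle).
In Python, from station import ctrl gives the robot as it stands. Calls block until the motion is done:
- ctrl.move_pose(position, orientation): joint-space move of the TCP to a pose.
- ctrl.move_straight(position, rate=150, orientation=None, max_force=None): straight line of the TCP; orientation=None keeps the orientation; rate is the mean speed in mm/s. With max_force (N) it stops when the force on the tool has changed by that much, and returns True; else False.
- ctrl.set_joints(angles): joint-space move.
- ctrl.command_gripper(opening): opening from 0.0 (shut) to 1.0 (fully open); the grip force is fixed at half the most; returns when the fingers have stopped.
- ctrl.wait(seconds).
- ctrl.solve_ik(position, orientation): joint angles nearest the present ones, or None.
- ctrl.get_state(): the state.
- ctrl.snapshot(name): name is "scene" or "top"; returns (picture, depth): 384x512x3 uint8, red, green, blue; 384x512 float32, mm along the optical axis (not along the pixel's ray), 0 where there is no reading.
- ctrl.get_calibration(name): a dict with "vfov" (degrees; the focal length in pixels is half the picture's height over the tangent of half this angle, whatever the lens; pixels are square), "cx", "cy" (the principal point, pixels), "rvec" (rotation vector, rad) and "tvec" (3), from world to camera coordinates, as OpenCV has them. Camera axes: x right, y down, z forward; pixel columns grow to the right and rows downward; lengths in mm; the calibration is good to about 2 mm. A picture is of the moment at which its call begins. get_calibration takes no time and is no camera call.
A pose or a line that the arm cannot do raises ctrl.IKError and nothing moves.
- ctrl.job_done(): hands the job in, once; it reports no verdict.
The state is a dict: "time_s": time; "qpos": joint angles; "dq": joint speeds; "joint_torque": joint torques, N m; "tcp_pos": TCP position; "tool_rot": TCP orientation; "ft_force": force on the tool from outside, world axes, zero at the start; "torque": the same for the moment, N m; "finger_gap": opening from 0.0 (shut) to 1.0 (fully open).
Only numpy, scipy, OpenCV 4.12 (cv2) and the standard library are available. Lean on these libraries where they do the work, as an engineer would, in place of code of your own. Each camera call takes 0.05 s, during which the arm holds its last target.

TASK

Rebuild the stirrer drive's spindle: put the tall spacer over the upright spindle down onto the bearing seat, then the flat washer on top of it, and last the slotted keeper block, turned so that its slot drops over the spindle's flat tang and it lies flat and fully home on the washer. The angle at which the spindle has come to rest is not recorded, so feel for it; leave the bottle, flask and dish standing where they are.

Things in the scene. Friction and masses are not known exactly. Their poses are not given: they have to be found in the camera images.
- housing: The stirrer drive head, fixed to the table: a grey cast block 130 x 130 mm and 40 mm high, with a round steel bearing boss (56 mm diameter, 12 mm high) in the middle of its top. Origin at the centre of its underside on the table, z up; x and y along its sides. A black cable gland about 12 mm long sticks out of its -x side, low down.
- seat (a point): Centre of the flat top of the bearing boss, 52 mm above the table, on the vertical axis of the spindle; axes as the drive head's. The fixed steel spindle stands up through it: round, 20 mm in diameter, up to 30.5 mm above the seat (its last 2 mm bevelled), then a narrower flat tang.
- tang_top (a point): Point on the spindle's axis at the top of the tang, 52 mm above the seat; axes as the drive head's, not the tang's. The tang is 18 mm long and 9 mm thick (edges rounded by 1.5 mm), centred. The spindle does not turn; the tang's long direction lies at an unknown, unmeasured angle within 0.9 rad either way of the drive head's x axis.
- spacer_c (a point): Centre (half-way up) of the spacer: a loose plain steel sleeve, 40 mm outside diameter, 24 mm bore, 24 mm high, about 160 g; it starts upright on the table. z along its bore. Seated, its centre is 12 mm above the seat.
- washer_c (a point): Centre (half-way up) of the washer: a loose thick flat steel ring, 52 mm outside diameter, 24 mm bore, 8 mm high, about 110 g; it starts flat on the table. z along its bore. Seated on the spacer, its centre is 28 mm above the seat.
- keeper_c (a point): Centre (half-way up) of the keeper: a loose dark steel block, 52 mm along x, 42 along y, 18 high, about 260 g, with a slot right through from top to bottom, 21.5 mm along x and 12.2 along y. Starts flat on the table. It drops over the tang only with its x along the tang (either way round) within about 0.15 rad, else it rides on the tang's top. Home, its centre is 41 mm above the seat.
- reagent_c (a point): Bystander: a small amber glass bottle, 44 mm in diameter, 85 mm high, upright on the table; the point is half-way up. Leave it alone.
- flask_c (a point): Bystander: a conical glass flask, 70 mm in diameter at the foot, 95 mm high, upright on the table; the point is half-way up. Leave it alone.
- dish_c (a point): Bystander: a white porcelain dish, 80 mm in diameter, 22 mm high, on the table; the point is half-way up. Leave it alone.
There are look-alikes about, which are no part of the job. Of the things like the part that bears washer_c, leave any that is orange; of the rest the larger one is meant. What is shaped like the part that bears spacer_c but yellow is not meant.

How it is judged:
By the outcome, as a careful person would: the job done as asked, in the order asked, and still so for the second after the job is handed in, with the robot touching nothing.
It also fails if it takes over 72 s, if anything falls off the work surface, if the arm or the gripper's body presses on something with over 40 N, if the wrist force passes 120 N, or if a joint passes its speed limit or range.

## Working session

There is one attempt and no reset: what is moved stays moved. The work goes in short steps, each a Python script; the robot and the scene stay as the last script left them, time stands still between calls to the robot, and variables do not carry over. Pictures are saved under pics/ and viewed, and the job is handed in when it is done.

```bash
mkdir -p pics; ls; python3 - <<'E'
from station import ctrl
import cv2,numpy as np
for n in("scene","top"):
    p,d=ctrl.snapshot(n); cv2.imwrite(f"pics/{n}0.png",p[:,:,::-1]); np.save(f"pics/{n}0d.npy",d); print(n,ctrl.get_calibration(n),(d==0).mean(),np.median(d))
s=ctrl.get_state();print(s)
E
```

```text
pics
scene {'vfov': 47.23965129003806, 'cx': 249.30975019036003, 'cy': 197.29296428306506, 'rvec': array([ 2.19065923,  0.88458853, -0.38424158]), 'tvec': array([-403.71591896, -199.35440259, 1431.71644476])} 0.006566365559895833 1313.1814
top {'vfov': 52.02551278961866, 'cx': 253.0507734114553, 'cy': 189.12278818670927, 'rvec': array([ 2.17829725, -2.1757544 ,  0.06715655]), 'tvec': array([   4.33969347,  552.70122069, 1231.00348293])} 0.004038492838541667 1271.6592
{'time_s': 0.1, 'qpos': array([-1.21019182,  0.33384538,  0.03987259,  1.46616391, -0.01340752,
        1.34334362, -0.05851666]), 'dq': array([-0.00115413, -0.00306921, -0.00045085, -0.00175923, -0.0008456 ,
       -0.00074454, -0.00045646]), 'joint_torque': array([ 3.03510264e-03, -6.57810259e+01,  1.33963265e+00, -4.04711008e+01,
       -5.95773663e-02,  4.09782759e-02,  8.55548524e-05]), 'tcp_pos': array([288.28092095, 582.09212409, 221.75416432]), 'tool_rot': array([-7.15906830e-01, -3.05867683e+00,  2.31390995e-03]), 'ft_force': array([-0.60070391, -0.1900002 , -0.51495033]), 'torque': array([-0.03560885, -0.02975119, -0.01528349]), 'finger_gap': 0.9981694687023005}
```

View pics/scene0.png

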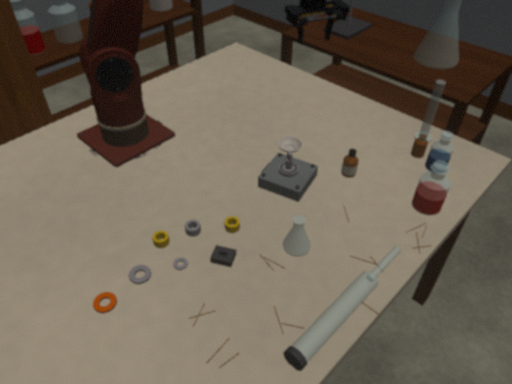

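View pics/top0.png

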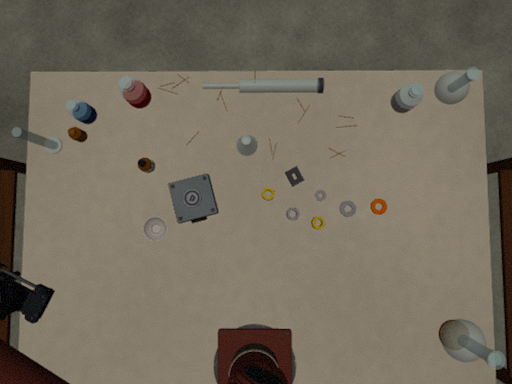

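Top view, by pixel: housing at (193,198), dish (155,229), flask (247,146), small amber bottle (146,165), keeper (294,176). Ring-like things: yellow sleeves (268,194) and (318,223), grey (292,214), (320,195) and (347,209), orange (379,207). Next I take a close crop.

```bash
python3 - <<'E'
import cv2,numpy as np
t=cv2.imread("pics/top0.png"); s=cv2.imread("pics/scene0.png")
a=cv2.resize(t[150:245,240:400],None,fx=5,fy=5,interpolation=cv2.INTER_CUBIC)
b=cv2.resize(s[200:320,80:280],None,fx=4,fy=4,interpolation=cv2.INTER_CUBIC)
cv2.imwrite("pics/ca.png",np.clip(a*1.6,0,255).astype(np.uint8));cv2.imwrite("pics/cb.png",np.clip(b*1.5,0,255).astype(np.uint8))
c=cv2.resize(t[140:250,130:260],None,fx=5,fy=5,interpolation=cv2.INTER_CUBIC)
cv2.imwrite("pics/cc.png",np.clip(c*1.6,0,255).astype(np.uint8))
E
```

```text
(no output)
```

View pics/ca.png

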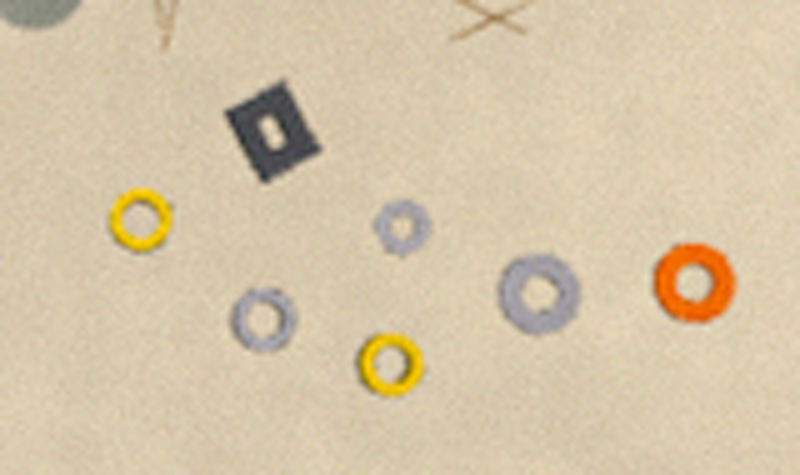

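View pics/cb.png

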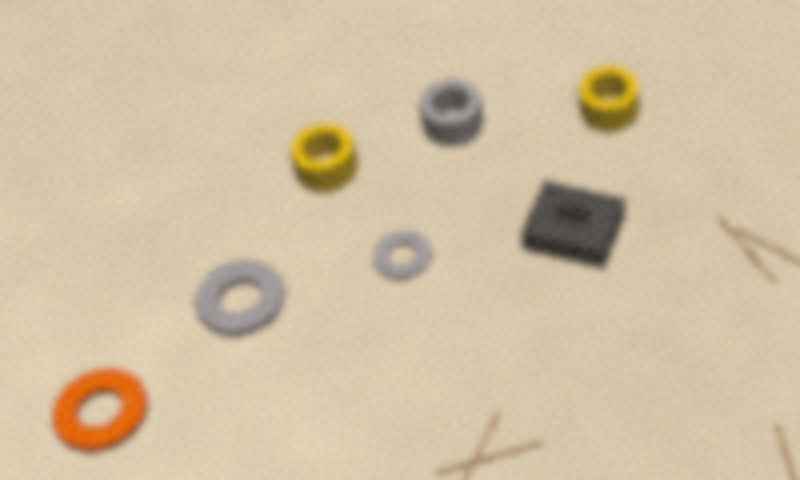

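View pics/cc.png

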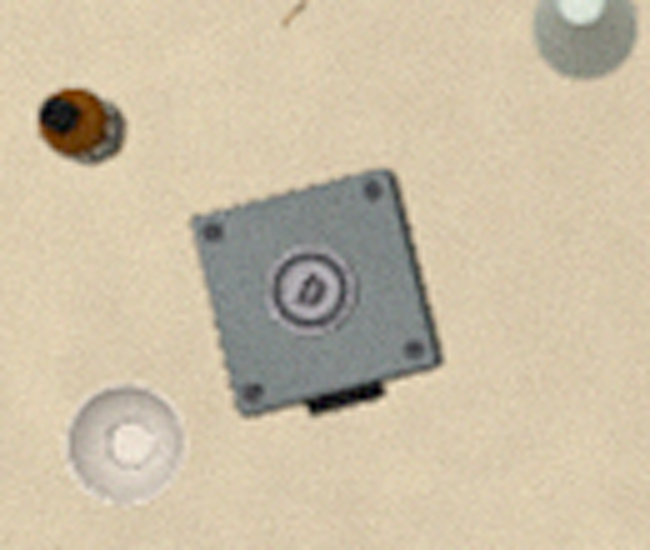

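Candidates:
- **Spacer:** grey sleeve (292,214). The yellow sleeves (268,194) and (318,223) are excluded.
- **Washer:** large grey ring (347,209). The small grey ring (320,195) and the orange ring (379,207) are excluded.
- **Keeper:** dark block (294,176), the only one.

Both crops agree with this, so I now measure positions in both views.

```bash
cat > h.py <<'E'
import cv2,numpy as np
from station import ctrl
from scipy.spatial.transform import Rotation as R
def cam(n):
    c=ctrl.get_calibration(n); f=192/np.tan(np.radians(c["vfov"]/2))
    K=np.array([[f,0,c["cx"]],[0,f,c["cy"]],[0,0,1]]); return K,R.from_rotvec(c["rvec"]).as_matrix(),np.array(c["tvec"])
def cast(n,uv,z):
    K,r,t=cam(n); o=-r.T@t; d=r.T@np.linalg.inv(K)@np.array([uv[0],uv[1],1.]); return o+d*(z-o[2])/d[2]
def proj(n,p):
    K,r,t=cam(n); q=K@(r@np.asarray(p,float)+t); return q[:2]/q[2]
def blobs(img,roi,fn):
    x0,y0,x1,y1=roi; s=8
    c=cv2.resize(img[y0:y1,x0:x1],None,fx=s,fy=s,interpolation=cv2.INTER_CUBIC)
    m=fn(c).astype(np.uint8)*255
    cs,_=cv2.findContours(m,cv2.RETR_EXTERNAL,cv2.CHAIN_APPROX_NONE); out=[]
    for k in cs:
        if cv2.contourArea(k)<20*s*s: continue
        hl=cv2.convexHull(k); M=cv2.moments(hl)
        # resized pixel i -> (i+.5)/s-.5
        T=lambda p:(np.array(p,float)+.5)/s-.5+[x0,y0]
        rc=cv2.minAreaRect(k)
        out.append(dict(c=T([M["m10"]/M["m00"],M["m01"]/M["m00"]]),area=M["m00"]/s/s,box=T(cv2.boxPoints(rc)),wh=np.array(rc[1])/s))
    return out
E
python3 - <<'E'
from h import *
np.set_printoptions(precision=2,suppress=True)
for n in("top","scene"):
    K,r,t=cam(n);print(n,K[0,0],"campos",-r.T@t)
def grey(c): # washer/spacer bluish grey vs tan table
    b,g,r=[c[:,:,i].astype(int) for i in range(3)]; return (b-r>-12)
t=cv2.imread("pics/top0.png");s=cv2.imread("pics/scene0.png")
print(t[209,335],t[209,342],t[176,289],t[198,180],t[214,288], s[268,110],s[280,130],s[230,190])
for n,im,rs in(("top",t,[(280,202,304,226,12),(333,195,362,224,4),(310,186,330,205,4),(280,160,310,192,9),(160,165,225,230,20)]),
               ("scene",s,[(180,215,206,240,12),(124,258,156,288,4),(170,253,190,274,4),(205,240,240,270,9)])):
  for r in rs:
    for b in blobs(im,r[:4],grey):
        P=cast(n,b["c"],r[4]); print(n,r[4],"px",b["c"],"P",P,"area",b["area"],"wh",b["wh"])
        if b["area"]>120 and n=="top": 
            zz={9:18,20:40}.get(r[4])
            if zz: print(np.array([cast(n,q,zz)[:2] for q in b["box"]]))
E
```

```text
top 393.43599408708934 campos [ 459.25  -11.41 1268.79]
scene 439.0564606605782 campos [1109.67 -562.31  839.64]
[111 130 139] [103 101 101] [48 48 45] [87 86 83] [108 107 110] [116 135 144] [ 94 106 112] [87 87 93]
top 12 px [292.33 213.46] P [ 475.7  -120.14   12.  ] area 122.1953125 wh [12.38 12.38]
top 4 px [347.44 208.33] P [ 492.49 -297.19    4.  ] area 197.921875 wh [15.62 15.98]
top 4 px [320.13 194.87] P [ 535.56 -210.39    4.  ] area 88.6484375 wh [10.34 10.63]
top 9 px [294.18 175.87] P [ 596.38 -127.02    9.  ] area 219.8671875 wh [16.29 13.77]
[[ 607.18  -94.13]
 [ 629.05 -132.48]
 [ 583.54 -157.79]
 [ 561.78 -119.53]]
top 20 px [193.01 198.73] P [521.95 196.12  20.  ] area 1810.984375 wh [44.38 42.38]
[[570.87 274.8 ]
 [603.41 145.61]
 [468.27 110.6 ]
 [436.09 238.71]]
scene 12 px [192.38 227.47] P [ 474.3 -118.7   12. ] area 190.2265625 wh [15.48 14.63]
scene 4 px [139.51 273.98] P [ 491.45 -296.36    4.  ] area 301.0 wh [21.09 18.18]
scene 4 px [180.12 263.21] P [ 535.31 -210.31    4.  ] area 119.9296875 wh [11.12 13.5 ]
scene 9 px [222.88 255.48] P [ 594.91 -125.89    9.  ] area 353.46875 wh [22.47 17.08]
```

```bash
python3 - <<'E'
import cv2,numpy as np
t=cv2.imread("pics/top0.png"); s=cv2.imread("pics/scene0.png")
a=cv2.resize(t[184:214,177:207],None,fx=14,fy=14,interpolation=cv2.INTER_CUBIC)
b=cv2.resize(s[135:200,255:320],None,fx=6.4615,fy=6.4615,interpolation=cv2.INTER_CUBIC)
b=cv2.resize(b,(420,420))
o=np.hstack([a,b]).astype(float); cv2.imwrite("pics/sp.png",np.clip((o-30)*2,0,255).astype(np.uint8))
E
```

```text
(no output)
```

View pics/sp.png

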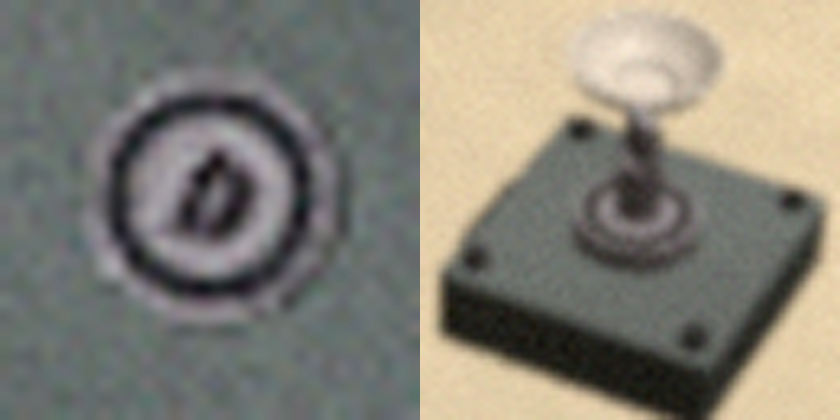

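The top crop shows the dark boss ring centred near crop (208,195), which is image pixel ~(191.4,197.4). The tang's long axis leans up-right, a world yaw of about -0.4. Next I fit the ring and list the plan points.

```bash
python3 - <<'E'
from h import *
np.set_printoptions(precision=2,suppress=True)
t=cv2.imread("pics/top0.png");s=8
x0,y0=177,184
g=cv2.cvtColor(cv2.resize(t[y0:214,x0:207],None,fx=s,fy=s,interpolation=cv2.INTER_CUBIC),cv2.COLOR_BGR2GRAY)
for th in(55,60,65,70):
  cs,_=cv2.findContours((g<th).astype(np.uint8),cv2.RETR_LIST,cv2.CHAIN_APPROX_NONE)
  for k in cs:
    if cv2.contourArea(k)>5*s*s and cv2.contourArea(k)<400*s*s:
      e=cv2.fitEllipse(k);c=(np.array(e[0])+.5)/s-.5+[x0,y0];print(th,"c",c,"ax",np.array(e[1])/s,"ang",e[2],"P52",cast("top",c,52)[:2], "P104",cast("top",c,104)[:2])
# housing corners: blob hull using grey, top face at z40
sc=cv2.imread("pics/scene0.png")
# hole corners in scene crop: ring centre approx
print("scene ring", cast("scene",(255+218/6.4615-.5,135+212/6.4615-.5),52))
print(proj("scene",(521,198,52)),proj("scene",(521,198,104)),proj("top",(521,198,104)))
# depth at tang
d=np.load("pics/top0d.npy");K,r,tt=cam("top");print(1268.8-d[190:206,184:200].astype(int))
E
```

```text
55 c [190.25 202.05] ax [4.23 8.84] ang 105.47643280029297 P52 [510.04 199.23] P104 [507.87 190.23]
55 c [192.99 196.96] ax [10.34 12.12] ang 165.13150024414062 P52 [525.83 190.92] P104 [522.99 182.27]
55 c [190.92 197.65] ax [12.22 13.47] ang 178.60238647460938 P52 [523.68 197.33] P104 [520.93 188.41]
60 c [192.27 197.49] ax [3.5 4.9] ang 172.10597229003906 P52 [524.18 193.13] P104 [521.41 184.39]
60 c [191.52 197.5 ] ax [12.5  12.58] ang 75.98486328125 P52 [524.15 195.48] P104 [521.38 186.64]
60 c [191.51 197.55] ax [14.17 14.33] ang 30.828227996826172 P52 [524.01 195.5 ] P104 [521.24 186.66]
65 c [191.92 197.72] ax [4.29 5.49] ang 25.057947158813477 P52 [523.46 194.22] P104 [520.72 185.43]
65 c [191.53 197.5 ] ax [12.24 12.33] ang 64.4984130859375 P52 [524.14 195.46] P104 [521.37 186.62]
65 c [191.51 197.55] ax [14.45 14.58] ang 27.49907684326172 P52 [523.99 195.5 ] P104 [521.22 186.66]
70 c [191.94 197.73] ax [4.63 6.14] ang 26.92325210571289 P52 [523.43 194.17] P104 [520.69 185.38]
70 c [191.53 197.5 ] ax [12.  12.1] ang 61.329681396484375 P52 [524.14 195.44] P104 [521.37 186.6 
[... 1357 characters left out ...]
  47.8   48.8   48.8   48.8   49.8   97.8   87.8   78.8   77.8   66.8
    49.8   48.8   48.8   46.8   46.8   47.8]
 [  49.8   49.8   48.8   49.8   48.8   53.8   50.8   52.8   47.8   48.8
    47.8   47.8   47.8   48.8   47.8   51.8]
 [  34.8   48.8   47.8   45.8   50.8   47.8   49.8   48.8   50.8   48.8
    48.8   47.8   55.8   44.8   50.8   46.8]
 [  39.8   47.8   46.8   48.8   49.8   49.8   49.8   46.8   49.8   49.8
    52.8   47.8   54.8   50.8   48.8   49.8]
 [  35.8   36.8   49.8   46.8   50.8   45.8   46.8   50.8   51.8   45.8
    49.8   51.8   51.8   49.8   49.8   34.8]
 [  38.8   34.8   36.8   51.8   50.8   48.8   49.8   51.8   51.8   51.8
    51.8   51.8   47.8   51.8   38.8   39.8]]
```

Both views agree on the seat at (524.1,195.6,52), and depth confirms the tang top at about 100 mm, leaning at a yaw of about -0.45. I feel the tang first, by closing the jaws gently on it at several yaws.

```bash
cat >> h.py <<'E'
np.set_printoptions(precision=2,suppress=True)
def rv(psi):
    c,s=np.cos(psi),np.sin(psi)
    return R.from_matrix(np.array([[c,s,0],[s,-c,0],[0,0,-1.]])).as_rotvec()
def psi_of(st):
    x=R.from_rotvec(st["tool_rot"]).as_matrix()[:,0]; return np.arctan2(x[1],x[0])
def best(pos,psi,lim=2.5):
    """of psi, psi+-pi pick the one with least joint travel"""
    q0=np.array(ctrl.get_state()["qpos"]);o=[]
    for k in(-1,0,1):
        q=ctrl.solve_ik(pos,rv(psi+k*np.pi))
        if q is not None and abs(q[6])<lim: o.append((np.abs(np.array(q)-q0).max(),psi+k*np.pi,q))
    return min(o,key=lambda a:a[0]) if o else None
def rep(tag=""):
    s=ctrl.get_state();print(tag,"t%.2f"%s["time_s"],"tcp",s["tcp_pos"],"psi %.3f"%psi_of(s),"F",s["ft_force"],"M",s["torque"],"gap %.4f (%.1fmm)"%(s["finger_gap"],s["finger_gap"]*87));return s
SEAT=np.array([524.1,195.6,52.])
E
python3 - <<'E'
from h import *
p=[524.1,195.6,170]
for psi in(-.45,-.1,-.8,1.1):
    print(psi,[ (a:=ctrl.solve_ik(p,rv(psi+k*np.pi))) is not None and np.array(a) for k in(0,1)])
_,psi,q=best(p,-.45);print(psi,q)
ctrl.set_joints(q);rep("above")
ctrl.move_straight([524.1,195.6,87],rate=120,max_force=15);rep("down")
ctrl.command_gripper(0);rep("grip");ctrl.wait(.2);rep("grip")
ctrl.command_gripper(0.4);rep("open")
E
```

```text
-0.45 [array([-0.96,  0.2 ,  0.6 ,  1.78, -0.12,  1.19, -2.35]), array([-0.71,  0.18,  0.31,  1.77, -0.06,  1.19,  0.74])]
-0.1 [array([-0.94,  0.2 ,  0.57,  1.78, -0.12,  1.19, -2.  ]), array([-0.69,  0.18,  0.28,  1.77, -0.06,  1.19,  1.08])]
-0.8 [array([-1.43,  0.38,  1.23,  1.8 , -0.37,  1.23, -2.46]), array([-0.75,  0.19,  0.36,  1.77, -0.07,  1.19,  0.4 ])]
1.1 [array([-0.87,  0.19,  0.49,  1.78, -0.1 ,  1.19, -0.82]), array([-0.6 ,  0.18,  0.18,  1.77, -0.04,  1.19,  2.26])]
2.691592653589793 [-0.71  0.18  0.31  1.77 -0.06  1.19  0.74]
above t1.77 tcp [523.78 197.13 170.07] psi 2.694 F [ 0.24  0.58 -0.74] M [-0.01 -0.04  0.  ] gap 0.9977 (86.8mm)
down t2.61 tcp [524.58 195.87  87.68] psi 2.692 F [-0.12 -1.13  0.43] M [-0.02 -0.05 -0.01] gap 1.0016 (87.1mm)
grip t3.84 tcp [523.72 194.78  86.92] psi 2.692 F [-3.21 -4.79  3.86] M [-1.05  0.74  0.4 ] gap 0.1027 (8.9mm)
grip t4.04 tcp [523.73 194.76  86.92] psi 2.691 F [-3.7  -4.3   3.73] M [-1.    0.81  0.4 ] gap 0.1009 (8.8mm)
open t4.79 tcp [524.12 195.61  87.01] psi 2.692 F [ 0.15  0.02 -0.01] M [-0.02 -0.01 -0.  ] gap 0.3951 (34.4mm)
```

```bash
python3 - <<'E'
from h import *
ax=np.array([np.sin(2.692),-np.cos(2.692),0]); c=np.array([524.1,195.6,87])-0.95*ax
for dp in(-.2,.2):
    ctrl.move_straight(c,rate=60,orientation=rv(2.692+dp)); ctrl.command_gripper(0);s=rep(f"{dp}");ctrl.command_gripper(0.35)
ps=2.692-np.pi/2
ctrl.move_straight(c,rate=60,orientation=rv(ps)) if ctrl.solve_ik(c,rv(ps)) is not None else print("noik")
rep("90");ctrl.command_gripper(0);rep("grip90");ctrl.command_gripper(.5);rep()
E
```

```text
-0.2 t5.70 tcp [523.82 194.82  87.02] psi 2.493 F [ 1.43 -0.49 -0.89] M [ 0.11 -0.22  0.43] gap 0.1300 (11.3mm)
0.2 t7.43 tcp [523.65 194.67  87.  ] psi 2.891 F [-0.47 -0.51  0.31] M [-0.01  0.18 -0.33] gap 0.1119 (9.7mm)
90 t10.03 tcp [523.67 194.75  87.  ] psi 1.122 F [-0.19  1.05 -0.12] M [-0.06  0.12 -0.03] gap 0.3523 (30.6mm)
grip90 t10.44 tcp [524.23 194.45  87.03] psi 1.121 F [ 3.84 -1.7  -2.32] M [-0.29 -0.73  0.13] gap 0.2039 (17.7mm)
 t11.20 tcp [523.67 194.77  87.01] psi 1.121 F [0.3  0.31 0.48] M [-0.1   0.12 -0.01] gap 0.5018 (43.7mm)
```

The spindle axis felt by the jaws is (524.2,194.45), and the tang yaw is about 2.745 (equivalent to -0.40). The two probe gaps and the moment signs are consistent with this. Now the spacer, squeezed in two directions to centre it in the hand.

```bash
cat >> h.py <<'E'
SP=np.array([524.2,194.45]); TANG=2.745
E
python3 - <<'E'
from h import *
c=ctrl.get_state()["tcp_pos"]
ctrl.move_straight([c[0],c[1],150],rate=250)
p=np.array([475.,-119.6])
up=[p[0],p[1],110]
o=[(k,ctrl.solve_ik(up,rv(k))) for k in(0,1.57,3.14,-1.57,2.2,.6)]
for k,q in o: print(k,q)
E
```

```text
0 [-0.74  0.13  0.97  2.02 -0.13  1.05 -1.28]
1.57 [-0.58  0.11  0.78  2.02 -0.09  1.05  0.25]
3.14 [-0.45  0.1   0.65  2.01 -0.07  1.05  1.8 ]
-1.57 None
2.2 [-0.52  0.11  0.72  2.01 -0.08  1.05  0.87]
0.6 [-0.68  0.12  0.9   2.02 -0.11  1.05 -0.7 ]
```

```bash
python3 - <<'E'
from h import *
p=np.array([475.,-119.6])
ctrl.command_gripper(.68)
ctrl.move_pose([p[0],p[1],120],rv(1.57)); rep("above")
print(ctrl.move_straight([p[0],p[1],5],rate=110,max_force=12)); rep("down")
ctrl.command_gripper(0); rep("sq1"); ctrl.command_gripper(.62)
ctrl.move_straight([p[0],p[1],5],rate=60,orientation=rv(0)); 
ctrl.command_gripper(0); rep("sq2")
ctrl.move_straight([p[0],p[1],60],rate=110); rep("lift")
pic,d=ctrl.snapshot("scene");cv2.imwrite("pics/sp1.png",cv2.resize(pic[150:280,120:320,::-1],None,fx=4,fy=4))
E
```

```text
above t13.43 tcp [ 475.59 -118.57  120.16] psi 1.571 F [0.47 0.26 0.06] M [-0.03  0.06  0.04] gap 0.6792 (59.1mm)
False
down t14.62 tcp [ 475.51 -119.68    5.55] psi 1.570 F [ 0.04 -0.35  0.32] M [-0.05  0.01 -0.02] gap 0.6855 (59.6mm)
sq1 t15.12 tcp [ 475.22 -119.55    5.24] psi 1.570 F [-0.31  0.93  3.59] M [ 0.09  0.2  -0.03] gap 0.4550 (39.6mm)
sq2 t17.88 tcp [ 475.   -119.68    5.03] psi -0.000 F [ 0.26 -0.37  1.06] M [-0.08  0.18 -0.04] gap 0.4427 (38.5mm)
lift t18.53 tcp [ 474.78 -119.11   59.61] psi 0.001 F [-0.35 -0.06 -1.94] M [ 0.01  0.13 -0.02] gap 0.4470 (38.9mm)
```

View pics/sp1.png

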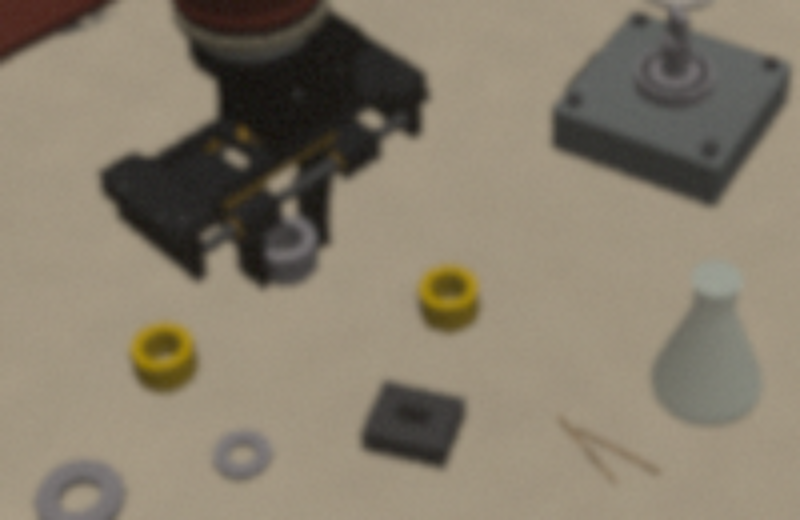

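The spacer (crop ~(288,250)) hangs upright between the fingers, and the yellow sleeves are untouched. I place it now.

```bash
python3 - <<'E'
from h import *
ctrl.move_straight([475,-119.6,135],rate=200)
b=best([SP[0],SP[1],140],0.); print(b[1],b[2])
ctrl.move_pose([SP[0],SP[1],140],rv(b[1])); ctrl.wait(.15); rep("above")
print(ctrl.move_straight([SP[0],SP[1],57.5],rate=70,max_force=10)); rep("down")
E
```

```text
0.0 [-1.46  0.52  1.34  1.84 -0.54  1.23 -1.52]
above t20.47 tcp [524.5  192.6  140.29] psi -0.003 F [ 0.47 -1.12 -1.06] M [-0.01  0.2   0.05] gap 0.4465 (38.8mm)
False
down t21.79 tcp [524.52 194.55  57.91] psi 0.000 F [-0.77 -0.3  -1.34] M [-0.05  0.24 -0.04] gap 0.4456 (38.8mm)
```

```bash
python3 - <<'E'
from h import *
print(ctrl.move_straight([SP[0],SP[1],56.6],rate=20,max_force=6)); rep()
ctrl.command_gripper(.6); ctrl.move_straight([SP[0],SP[1],150],rate=200)
rep("up")
p=np.array([492.,-296.9])
for k in(0,.6,1.57,2.2,3.14): print(k,ctrl.solve_ik([*p,120],rv(k)),ctrl.solve_ik([*p,120],rv(k-1.57)) is not None)
s,d=ctrl.snapshot("top");cv2.imwrite("pics/t2.png",cv2.resize(s[150:250,130:260,::-1],None,fx=5,fy=5))
s,d=ctrl.snapshot("scene");cv2.imwrite("pics/s2.png",cv2.resize(s[130:210,240:340,::-1],None,fx=6,fy=6))
E
```

```text
False
 t22.04 tcp [524.6  194.63  57.07] psi 0.000 F [-0.28 -0.11  3.53] M [-0.    0.28 -0.03] gap 0.4408 (38.4mm)
up t23.24 tcp [523.64 194.83 149.22] psi 0.001 F [-0.44  0.31 -0.36] M [-0.01  0.24  0.01] gap 0.5972 (52.0mm)
0 [-0.47  0.52  1.22  1.82 -0.53  1.18 -0.65] True
0.6 [-0.51  0.6   1.33  1.82 -0.62  1.23  0.03] True
1.57 [-0.42  0.45  1.12  1.82 -0.44  1.16  0.85] True
2.2 [-0.34  0.39  1.    1.82 -0.36  1.13  1.41] True
3.14 [-0.29  0.36  0.93  1.81 -0.32  1.12  2.31] True
```

View pics/s2.png

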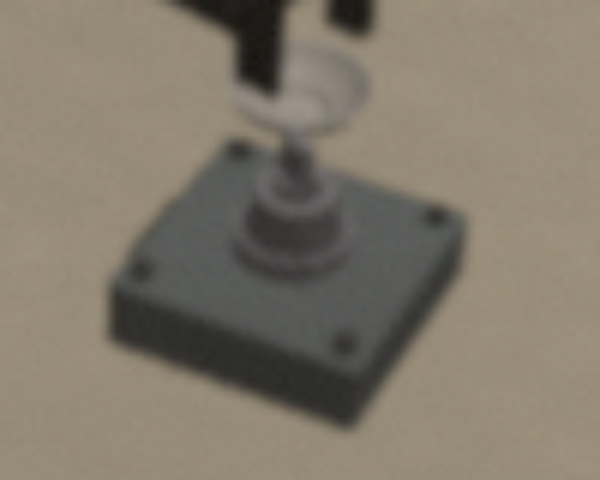

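The spacer sits upright on the boss (crop (293,225)). Next is the washer.

```bash
python3 - <<'E'
from h import *
p=np.array([492.,-296.9])
ctrl.command_gripper(.76)
ctrl.move_pose([*p,110],rv(3.0)); 
print(ctrl.move_straight([*p,3],rate=110,max_force=10)); rep("down")
ctrl.command_gripper(0); rep("sq1"); ctrl.command_gripper(.72)
ctrl.move_straight([*p,3],rate=60,orientation=rv(3.0-np.pi/2)); 
ctrl.command_gripper(0); rep("sq2")
ctrl.move_straight([*p,120],rate=160); rep("lift")
b=best([*SP,150],3.0-np.pi/2); print(b[1],b[2])
pic,d=ctrl.snapshot("scene");cv2.imwrite("pics/w1.png",cv2.resize(pic[150:310,60:260,::-1],None,fx=4,fy=3.75))
E
```

```text
False
down t28.18 tcp [ 492.46 -297.23    3.65] psi 3.000 F [0.07 0.02 0.47] M [0.08 0.04 0.01] gap 0.7569 (65.9mm)
sq1 t28.65 tcp [ 492.35 -296.98    3.4 ] psi 3.000 F [-0.09  1.03  4.87] M [0.06 0.04 0.07] gap 0.5763 (50.1mm)
sq2 t31.34 tcp [ 492.07 -296.89    3.06] psi 1.429 F [-0.05  0.27  0.54] M [-0.08  0.06 -0.02] gap 0.5742 (50.0mm)
lift t32.23 tcp [ 491.7  -296.33  119.12] psi 1.429 F [-0.52 -0.34 -1.92] M [-0.12  0.07 -0.01] gap 0.5700 (49.6mm)
1.4292036732051034 [-1.38  0.37  1.16  1.82 -0.36  1.19 -0.25]
```

View pics/w1.png

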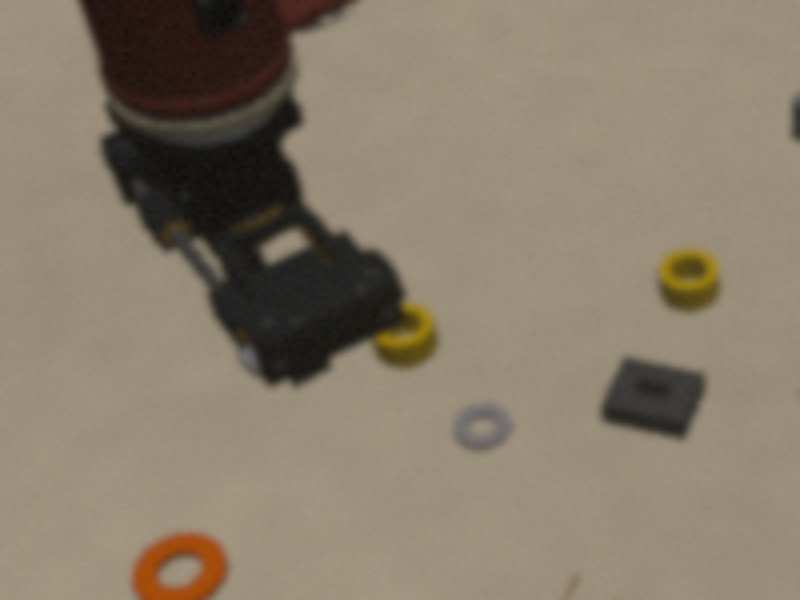

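The washer is in the hand (50 mm gap, gone from the table) and the other rings are where they were. I place it.

```bash
python3 - <<'E'
from h import *
ctrl.move_pose([*SP,140],rv(1.429)); ctrl.wait(.15); rep("above")
print(ctrl.move_straight([*SP,79.6],rate=70,max_force=8)); rep("down")
print(ctrl.move_straight([*SP,78.6],rate=20,max_force=6)); rep("seat")
E
```

```text
above t34.22 tcp [524.51 193.3  140.02] psi 1.427 F [-0.32 -0.53 -0.5 ] M [-0.09  0.07 -0.  ] gap 0.5718 (49.7mm)
True
down t35.09 tcp [523.61 194.14  78.99] psi 1.429 F [-1.54 -0.36  6.28] M [-0.17  0.3  -0.05] gap 0.5738 (49.9mm)
False
seat t35.34 tcp [524.78 194.63  79.01] psi 1.429 F [-0.5   0.09  3.35] M [-0.01  0.06  0.05] gap 0.5747 (50.0mm)
```

```bash
python3 - <<'E'
from h import *
ctrl.command_gripper(.72); ctrl.move_straight([*SP,150],rate=200)
s,d=ctrl.snapshot("scene");cv2.imwrite("pics/s3.png",cv2.resize(s[130:210,240:340,::-1],None,fx=6,fy=6))
p=np.array([595.6,-126.6])
for k in(.507+np.pi/2,.507,.507-np.pi,.507+np.pi,.507-np.pi/2): print(k,ctrl.solve_ik([*p,110],rv(k)))
print(ctrl.solve_ik([*SP,150],rv(TANG)))
rep()
E
```

```text
2.0777963267948967 [-0.62  0.5   1.    1.74 -0.45  1.16  1.01]
0.507 [-0.72  0.6   1.17  1.74 -0.59  1.21 -0.45]
-2.634592653589793 [-0.46  0.41  0.75  1.73 -0.31  1.12  2.46]
3.6485926535897932 [-0.46  0.41  0.75  1.73 -0.31  1.12  2.46]
-1.0637963267948964 [-0.74  0.63  1.22  1.74 -0.63  1.22 -1.99]
[-1.22  0.28  0.93  1.82 -0.24  1.17  0.96]
 t36.48 tcp [523.81 194.59 149.66] psi 1.429 F [-0.73 -0.62 -0.03] M [-0.07  0.11 -0.03] gap 0.7197 (62.6mm)
```

View pics/s3.png

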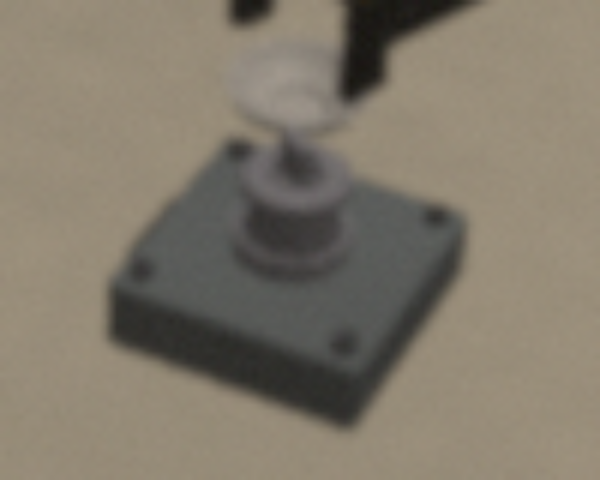

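The washer lies flat on the spacer (crop (295,178)), with the tang sticking out above it. Now the keeper.

```bash
python3 - <<'E'
from h import *
p=np.array([595.6,-126.6])
ctrl.command_gripper(.78)
ctrl.move_pose([*p,110],rv(.507+np.pi/2))
print(ctrl.move_straight([*p,3.5],rate=110,max_force=10)); rep("down")
ctrl.command_gripper(0); rep("sq1"); ctrl.command_gripper(.72)
ctrl.move_straight([*p,3.5],rate=60,orientation=rv(.507)); rep("rot")
ctrl.command_gripper(0); rep("sq2")
ctrl.move_straight([*p,50],rate=120); rep("lift")
pic,d=ctrl.snapshot("scene");cv2.imwrite("pics/k1.png",cv2.resize(pic[180:300,140:300,::-1],None,fx=5,fy=5))
E
```

```text
False
down t39.27 tcp [ 596.15 -126.81    4.22] psi 2.078 F [0.23 0.36 1.25] M [0.   0.04 0.02] gap 0.7802 (67.9mm)
sq1 t39.73 tcp [ 595.8  -126.61    3.87] psi 2.078 F [-1.05  0.1   4.56] M [0.08 0.28 0.05] gap 0.5956 (51.8mm)
rot t41.98 tcp [ 595.73 -126.56    3.55] psi 0.508 F [0.61 0.03 0.63] M [-0.07  0.    0.  ] gap 0.7215 (62.8mm)
sq2 t42.23 tcp [ 595.73 -126.6     3.57] psi 0.507 F [0.64 0.78 0.63] M [-0.11 -0.11 -0.04] gap 0.6964 (60.6mm)
lift t42.76 tcp [ 595.54 -126.3    49.91] psi 0.507 F [-0.34 -0.55 -2.55] M [-0.05  0.16  0.01] gap 0.6973 (60.7mm)
```

View pics/k1.png

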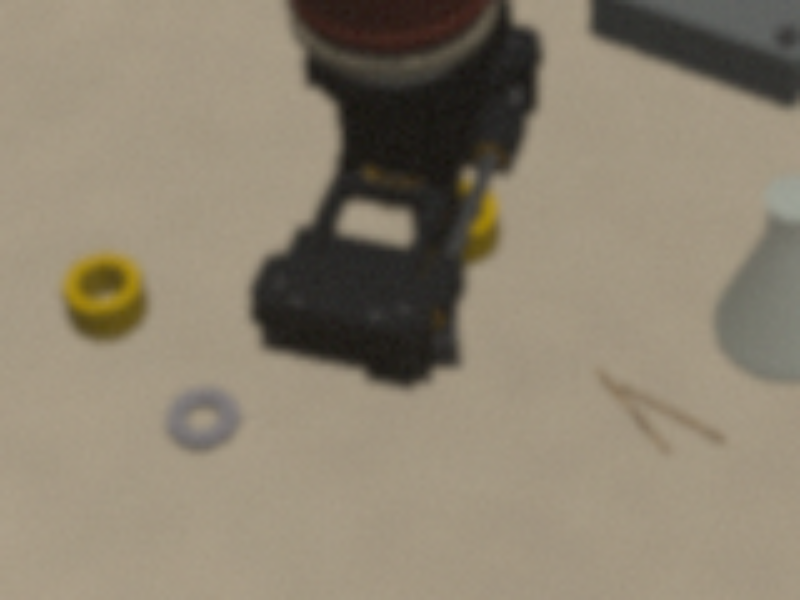

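The second squeeze read 60.6 mm where 42 is expected. The jaws, opened to only 63 mm, turned the block by its 67 mm diagonal as they rotated. I set it down, open fully and look again.

```bash
python3 - <<'E'
from h import *
p=np.array([595.6,-126.6])
ctrl.move_straight([*p,4.3],rate=120,max_force=8); ctrl.command_gripper(.95)
ctrl.move_straight([*p,110],rate=220); ctrl.move_straight([560,-20,150],rate=250)
rep()
t,d=ctrl.snapshot("top"); t=t[:,:,::-1].copy();cv2.imwrite("pics/t4.png",t);s,d=ctrl.snapshot("scene");cv2.imwrite("pics/s4.png",s[:,:,::-1])
cv2.imwrite("pics/k2.png",np.hstack([cv2.resize(t[150:210,260:320],(400,400)),cv2.resize(s[220:280,190:250,::-1],(400,400))]))
grey=lambda c:(c[:,:,0].astype(int)-c[:,:,2]>-12)
for n,im,r in(("top",t,(278,158,312,194)),("scene",s[:,:,::-1],(203,238,242,272))):
  for b in blobs(im,r,grey): print(b["c"],cast(n,b["c"],9),b["wh"],np.array([cast(n,q,18)[:2] for q in b["box"]]))
E
```

```text
t45.23 tcp [559.49 -19.51 149.17] psi 0.509 F [ 0.22  0.05 -0.3 ] M [-0.14  0.07 -0.  ] gap 0.9494 (82.6mm)
[292.92 175.83] [ 596.53 -122.97    9.  ] [16.05 23.46] [[ 571.82  -88.06]
 [ 640.21 -119.93]
 [ 618.42 -166.26]
 [ 550.24 -134.27]]
[222.39 255.02] [ 593.04 -125.72    9.  ] [20.   16.12] [[ 561.87 -122.8 ]
 [ 590.22  -95.52]
 [ 633.98 -138.01]
 [ 606.81 -164.17]]
```

View pics/k2.png

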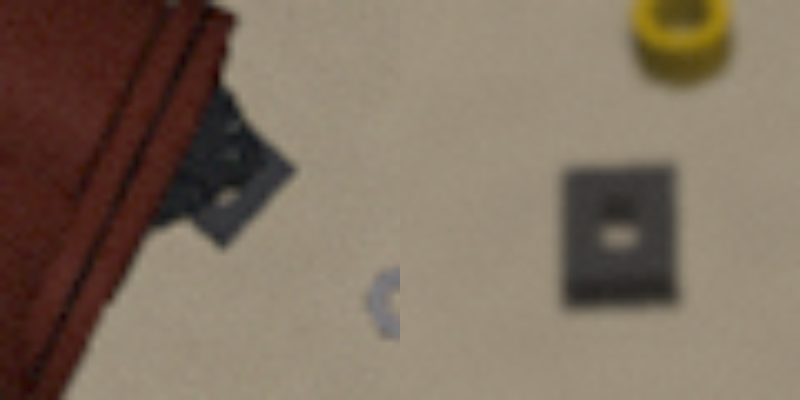

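```bash
python3 - <<'E'
from h import *
q=[cast("scene",(190+(u-400)*.15-.43,220+v*.15-.43),18)[:2] for u,v in((565,166),(677,165),(679,283),(563,284))]
q=np.array(q);print(q,q.mean(0))
for i in range(4):
    e=q[(i+1)%4]-q[i];print(np.hypot(*e),np.arctan2(e[1],e[0])%np.pi)
a=cast("top",(260+295*.15-.43,150+168*.15-.43),18);b=cast("top",(260+225*.15-.43,150+248*.15-.43),18);e=(b-a)[:2];print(a,b,np.hypot(*e),np.arctan2(e[1],e[0])%np.pi)
E
```

```text
[[ 560.49 -121.51]
 [ 589.73  -92.71]
 [ 629.23 -130.17]
 [ 600.04 -158.88]] [ 594.87 -125.82]
41.0350538161669 0.7778485239266103
54.43285096426582 2.382756187055672
40.93865066080219 0.7772470041907233
54.411614748387755 2.3845424668966615
[ 598.95 -156.96   18.  ] [ 560.5  -123.25   18.  ] 51.12433852584065 2.4218610929312194
```

Keeper now at about (595.5,-126), with its x axis along 2.39 (both views within 0.04). I regrasp with the jaws nearly fully open for the turn.

```bash
python3 - <<'E'
from h import *
p=np.array([595.5,-126.2])
ctrl.move_pose([*p,60],rv(2.39-np.pi/2))
print(ctrl.move_straight([*p,3.5],rate=90,max_force=10)); rep("down")
ctrl.command_gripper(0); rep("sq1"); ctrl.command_gripper(.95)
ctrl.move_straight([*p,3.5],rate=60,orientation=rv(2.39)); rep("rot")
ctrl.command_gripper(0); rep("sq2")
E
```

```text
False
down t46.75 tcp [ 595.68 -126.53    3.72] psi 0.819 F [ 0.36 -0.23  0.62] M [-0.12  0.12  0.04] gap 0.9489 (82.5mm)
sq1 t47.39 tcp [ 595.51 -126.09    3.6 ] psi 0.819 F [-0.65  0.51  1.68] M [0.04 0.32 0.03] gap 0.5943 (51.7mm)
rot t49.93 tcp [ 595.51 -126.19    3.51] psi 2.389 F [0.49 0.13 0.25] M [-0.05  0.02  0.  ] gap 0.9505 (82.7mm)
sq2 t50.70 tcp [ 595.34 -126.4     3.49] psi 2.390 F [-0.79 -0.6   0.11] M [-0.21  0.21 -0.01] gap 0.4792 (41.7mm)
```

Gaps 51.7 and 41.7 mm match 52 x 42. I place it.

```bash
python3 - <<'E'
from h import *
ctrl.move_straight([595.4,-126.3,140],rate=250)
ctrl.move_pose([*SP,130],rv(TANG)); ctrl.wait(.2); rep("above")
r=ctrl.move_straight([*SP,88.5],rate=60,max_force=8); print(r); rep("down")
E
```

```text
above t52.84 tcp [524.83 193.02 130.05] psi 2.742 F [-0.06 -0.05 -2.48] M [ 0.01  0.02 -0.07] gap 0.4793 (41.7mm)
True
down t53.55 tcp [523.35 194.16  87.43] psi 2.745 F [-0.54 -0.79  5.99] M [0.01 0.24 0.03] gap 0.4824 (42.0mm)
```

It stopped at tip z 87.4, and home is 87.5. I release, retreat and check.

```bash
python3 - <<'E'
from h import *
c=ctrl.get_state()["tcp_pos"]
ctrl.command_gripper(.62); ctrl.move_straight([*SP,200],rate=200)
ctrl.move_straight([460,60,230],rate=250); rep()
for n,roi in(("top",(140,250,130,260)),("scene",(130,210,240,340))):
    s,d=ctrl.snapshot(n);s=s[:,:,::-1];cv2.imwrite(f"pics/f_{n}.png",cv2.resize(s[roi[0]:roi[1],roi[2]:roi[3]],None,fx=6 if n=="scene" else 5,fy=6 if n=="scene" else 5,interpolation=cv2.INTER_CUBIC))
    cv2.imwrite(f"pics/full_{n}.png",s)
    if n=="top": print((1268.8-d[188:208,178:200]).astype(int))
E
```

```text
t55.59 tcp [459.97  61.28 229.44] psi 2.746 F [ 0.1   0.31 -0.42] M [ 0.05 -0.05  0.01] gap 0.6202 (54.0mm)
[[ 32  31  31  32  33  33  32  32  94  99  95  98  32  33  33  39  32  32
   33  33  35  28]
 [ 35  31  35  29  30  34  34  35  97  94  92  91  93  95  91  46  31  33
   34  35 326  33]
 [ 34  28  33  32  31  32  33  97  96  95  95  95  96  96  96  95  90  41
  340 336 337 333]
 [ 33  35  30  30  31  38  33  93  94  94  95  97  96  96  95  98  96  97
  334 339 336 339]
 [ 33  28  35  34  29  36  97  95  98  97  99  97  95  98  95  96  94 335
  338 337 338 336]
 [ 32  34  34  39  32  76  92  95  94  99 100  92  94  95  93  96 101 336
  338 337 337 336]
 [ 40  34  34  32  34  76  99  95  93  94  96  99  55  98  91  95  98 338
  337 336 337 607]
 [ 38  35  35  35  32  93  98  96  94 610 611 610 603 103  91  94 337 602
  610 613 615 614]
 [ 35  36  36  37  80 605 613 613 615 617 619 614 605 595 607 611 612 614
  617 616 618 619]
 [ 35  31 608 611 614 616 617 618 617 620 619 618 609 599 614 615 618 619
  621 620 622 622]
 [ 37 613 617 618 618 619 621 623 623 624 625 621 611 618 618 
[... 168 characters left out ...]
0 627 619 626 627 626 627 630
  630 628 631 629]
 [ 40 627 628 628 628 631 628 630 631 632 633 632 620 626 627 628 629 631
  630 632 631 632]
 [ 36 627 628 632 631 633 632 631 634 634 634 634 625 630 629 631 633 632
  633 633 633 634]
 [ 38 632 631 630 634 633 634 636 634 635 636 635 624 631 631 632 633 634
  634 633 634 636]
 [ 38 633 635 633 635 635 635 637 635 637 638 635 630 632 633 633 635 635
  635 636 636 636]
 [ 38 634 636 638 636 638 637 637 638 640 641 638 633 633 636 635 637 636
  636 637 635 638]
 [ 36 636 639 637 638 638 640 640 639 639 641 640 636 635 638 637 638 637
  638 636 638 637]
 [ 36 637 640 639 641 639 638 640 640 641 640 641 639 635 637 639 639 637
  638 640 638 640]]
```

View pics/f_scene.png

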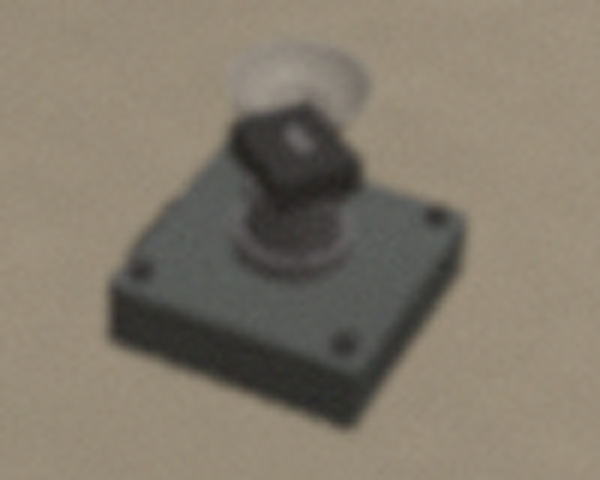

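View pics/f_top.png

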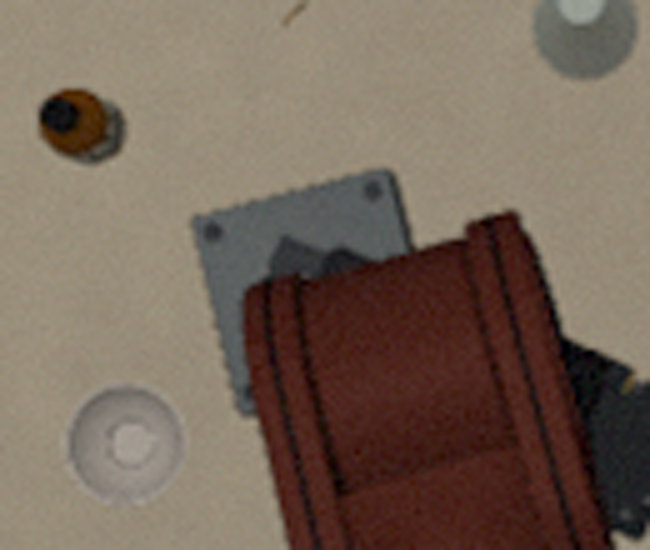

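View pics/full_scene.png

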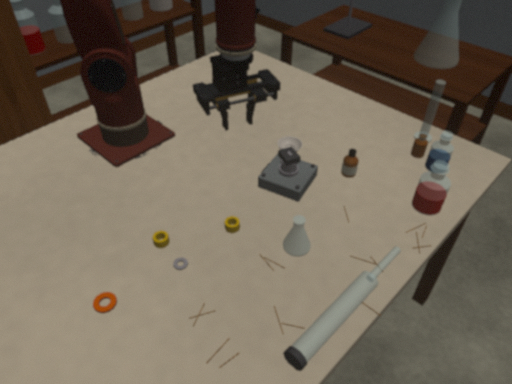

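```bash
python3 - <<'E'
from h import *
s,d=ctrl.snapshot("scene");K,r,t=cam("scene");d0=np.load("pics/scene0d.npy")
def W(D,u,v): return r.T@(np.linalg.inv(K)@np.array([u,v,1.])*D[v,u]-t)
print("scene heights now (rows 148-166, cols 277-301)")
for v in range(148,168,2): print(v,[int(W(d,u,v)[2]) for u in range(277,302,2)])
print("table",[int(W(d,u,v)[2]) for u,v in((240,240),(330,200))],"housing",[int(W(d,u,v)[2]) for u,v in((275,178),(300,185))])
pts=np.array([W(d,u,v) for v in range(147,165) for u in range(277,302)]);k=pts[(pts[:,2]>95)&(pts[:,2]<112)&(np.hypot(pts[:,0]-524,pts[:,1]-195)<38)]
A=np.c_[k[:,:2]-k[:,:2].mean(0),np.ones(len(k))];print(len(k),"plane slope/height",np.linalg.lstsq(A,k[:,2],rcond=None)[0],k.mean(0))
E
```

```text
scene heights now (rows 148-166, cols 277-301)
148 [-3, 0, 21, 8, 101, 100, 102, 101, 101, 9, 10, 20, -3]
150 [-1, 102, 98, 102, 100, 99, 99, 98, 102, 19, 19, -1, -1]
152 [-3, 97, 102, 102, 102, 102, 103, 102, 99, 101, 2, 0, -2]
154 [41, 92, 98, 101, 100, 99, 103, 106, 101, 102, 101, 0, -1]
156 [38, 85, 92, 103, 101, 100, 105, 103, 100, 103, 100, 99, 1]
158 [37, 37, 87, 94, 101, 98, 102, 103, 99, 101, 100, 99, -2]
160 [36, 37, 82, 88, 94, 99, 101, 99, 96, 95, 91, 89, 37]
162 [38, 37, 80, 83, 91, 94, 95, 92, 86, 85, 83, 83, 37]
164 [40, 39, 49, 78, 84, 84, 84, 85, 83, 78, 40, 40, 36]
166 [37, 52, 51, 66, 71, 77, 76, 77, 75, 65, 51, 38, 39]
table [0, -2] housing [36, 38]
220 plane slope/height [  0.     0.02 101.1 ] [525.46 193.07 101.1 ]
```

The keeper's top measures flat (slope ≤ 0.02) at 101 mm against the expected 102 mm, with the housing reading 1–3 mm low in the same data. The tang shows through the slot at 103–106 mm. Bottle, flask and dish are unmoved.

```bash
python3 - <<'E'
from station import ctrl
ctrl.job_done(); print(ctrl.get_state()["time_s"])
E
```

```text
the job is handed in; nothing more can be done
the job is handed in; nothing more can be done
```

The spindle is rebuilt and handed in at about 56 s on the robot's clock, within the 72 s limit: spacer, washer, then keeper, in that order.

**What I did:** I closed the jaws on the tang at several yaws. That gave the spindle axis at (524.2, 194.45) and the tang at about -0.40 rad in world axes. I squeezed each part in two directions to centre it in the hand, then lowered it until it touched.

**One slip:** when I turned the jaws around the keeper for its second squeeze, they were open only 63 mm and dragged the block round. The 60.6 mm gap showed it, so I set the keeper down, measured it again and regrasped it. The gaps were then 51.7 and 41.7 mm, which match the block.

**Last checks:**
- **Keeper height:** it stopped with the fingertip at 87.4 mm, against 87.5 mm expected when home. Its top read flat at 101.1 mm against 102 mm nominal, in depth data that reads 1–4 mm low on the housing.
- **Tang:** it shows through the slot, slightly above the keeper's top.
- **Bystanders:** by eye, the bottle, flask and dish stand where they were, and the look-alikes look unmoved too.
- **Not fully checked:** in the last top view the arm hid part of the keeper, so that view shows only part of its top.

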